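# Screw a pipe elbow tight into the socket in the vise

## Robot

A 6-joint arm with a two-finger parallel gripper is mounted at the origin on the work surface. World frame = base frame: x ahead of the robot, y to its left, z up, the work surface at z = 0. Lengths are in m, angles in rad, forces in N, time in s.
With the tool pointing down it reaches from about 0.4 to 0.925 m from the base axis. Payload 12.5 kg.
Tool frame: the origin (TCP) lies midway between the tips of the shut fingers; the grasp point (between the pads) lies 19 mm behind it; z points along the fingers, y is the line along which they close (so a half turn about z gives the same grasp; the last joint's range is limited). The gripper opens to 95 mm and grips with 3 to 60 N. Pads are 20 mm wide; open, the fingers measure 119 mm over their backs; the gripper's body (75 mm by 180 mm) begins 59 mm behind the grasp point.
Start: joints at [-1.333, 0.491, 1.559, -0, 1.092, -0.106], TCP at [0.211, -0.588, 0.215] pointing down, gripper open.
Joint ranges: [-3.1, 3.1], [-0.84, 2.19], [0.05, 2.79], [-1.13, 4.28], [0.06, 2.93], [-2.69, 2.69]. Speed limits (rad/s): [2.22, 2.22, 2.79, 3.14, 3.14, 3.14].

## Interface

Orientations are given as a unit quaternion [x, y, z, w].
In Python, from bench import * gives the robot as it stands.
- The arm moves only by the shell command python3 -m inch 'ROWS'. ROWS is text: rows parted by semicolons, each of 7 numbers parted by spaces: the shift along the tool's x, y, z in units of 25 mm (1.0 is 25 mm), then the turn, a rotation vector about the tool's x, y, z in units of 10 degrees (1.0 is 10 degrees), then the opening, from -1 (shut) to 1 (fully open). A call has 1 to 12 rows; each row shifts and turns the commanded pose from where the row before left it, along the tool's axes as they then stand; what a row does not reach is not made up. A row lasts 1/8 s, in which the tool goes at most 62.5 mm and 10.7 degrees, less where a joint would pass 70% of its speed; a pose out of reach is approached as far as the arm can. A call is refused whole if a number of a shift passes 1 or a number of a turn 1, either way. A call with a gripper value outside its range is refused whole. The fingers move at their own pace and stop on an object; the grip force is fixed at half the most. Time passes only in rows, so rows that do not move let the fingers close. It gives the time, the measured TCP pose, the force, the opening and the grip force at its end, in the units of the state.
- state(): the state, without advancing time (a new reading comes with each control period).
- camera(name): name is "side" or "top"; returns a dict with "frame" (420x560x3 uint8, red, green, blue), "intrinsics" (3x3 intrinsics, pixels), "pose" (4x4, takes a point from camera to world coordinates). Camera axes: x right, y down, z forward; pixel columns grow to the right and rows downward; lengths in m; the calibration is good to about 2 mm. A picture is of the moment at which its call begins. There is no depth.
- hand_in(): hands the job in; it is judged then, once.
The state is a dict: "t": time; "q": joint angles; "qd": joint speeds; "effort": joint torques, N m; "position": TCP position; "eef_rot": TCP orientation; "contact_force": force on the tool from outside, world axes, zero at the start; "moment": the same for the moment, N m; "grip_width": finger opening in m; "finger_force": force on a finger pad.
Only numpy, scipy, OpenCV 4.12 (cv2) and the standard library are available. Lean on these libraries where they do the work, as an engineer would, in place of code of your own. Each camera call takes 0.05 s, during which the arm holds its last target. There are 200 camera calls.

## Task

Take the pipe elbow out of the wooden stock block and screw it into the socket clamped in the vise: lower its threaded spigot straight in through the two notches in the socket's mouth, press it down lightly so that it stays seated and turn it clockwise (seen from above) until you feel it begin to go tight, then about 15 degrees further, and let go, leaving it standing there. Do not overtighten or jam it, and leave the other fittings and the tools where they are.

Things in the scene. Friction and masses are not known exactly. Their poses are not given: they have to be found in the camera images.
- elbow: White plastic pipe elbow, 0.12 to 0.2 kg, in one of the three holes of the wooden stock block, its brass spigot down. Origin: centre of the spigot's foot, at the start 6 mm above the table (block top at 22 mm); z up; +x is where its side outlet points. Spigot 22 mm diameter up to z = 32 mm (shoulder 29 mm from z = 28). Outlet up to 29 mm thick, centred at z = 51 mm, reaching to x = 44 mm.
- elbow_grip (a point): Centre of the elbow's square white body, 50 mm above its foot, axes as the elbow's. The body is 30 x 30 mm, z = 32 to 68 mm; grip its two flat sides that face +y and -y (30 mm apart, fingers either side of the outlet).
- elbow_lugs (a point): On the spigot's axis at the height of its two brass thread lugs, 10.5 mm above the foot, axes as the elbow's. The lugs stand out on two sides, towards +x and -x: 6 mm wide, 5 mm high, tips 16.5 mm from the axis. If the spigot is more than about 0.5 mm off the socket axis one lug bites before the other.
- socket: Round white socket, 45 mm outer diameter, 44 mm tall, upright, fixed in the jaws of the dark steel vise. Origin: centre of its underside, 36 mm above the table; z up the bore. Mouth at z = 44 mm, 10 mm above the jaws. The elbow's lugs resting on the lip, not in the notches: foot at about z = 35 mm. Gone in: foot on a springy seal ring at about z = 20 to 22 mm. Once tight, friction keeps it so.
- socket_mouth (a point): Centre of the socket's mouth, axes as the socket's. A brass lip leaves a 26 mm round opening with two notches, at +x and -x, 12 mm wide, reaching 18.5 mm from the axis, for the elbow's lugs: it goes in with its x axis along the socket's, either way round, with room for about 10 degrees and 1.5 mm of error.
- socket_thread (a point): On the socket's axis under the lip, z = 33 mm. Turned clockwise from above under a light push (4 N), the lugs run free for 25 to 80 degrees (unknown: seal heights vary), then draw the elbow down: torque while turning grows 0.03 to 0.04 N m a degree (it fades at rest), and a tool holding its height is pulled down some 0.7 N a degree. 15 degrees on: about 20 N in the thread; 50 N is too tight.
- tee: White plastic tee on the same brass spigot, in another hole of the block (outlets both ways, 76 mm across, same heights as the elbow). Bystander. Origin at its foot.
- nipple: White round straight hose nipple on the same brass spigot, in another hole of the block: 34 mm collar, 25 mm barrel, 78 mm tall. Bystander. Origin at its foot.
- offcut: White pipe offcut 25 mm diameter, 160 mm long, lying beyond the vise and block. Bystander. Origin: centre of its underside as built.
- plug: White round plug 32 mm diameter, 30 mm tall, standing beyond the vise and block. Bystander. Origin under its centre.
- collar: White plastic ring 44 mm diameter, 25 mm tall, near the robot. Bystander. Origin under its centre.
- wrench: Steel open-ended wrench 180 mm long, lying near the robot. Bystander.
- screwdriver: Screwdriver 190 mm long, lying beyond the vise and block. Bystander.
Not all that is in view belongs to the job. Leave any green or orange look-alike of the elbow alone.

How it is judged:
By the outcome, as a careful person would: the job done as asked, in the order asked, and still so for the second after the job is handed in, with the robot touching nothing.
It also fails if it takes over 64 s, if anything falls off the work surface, if the arm or the gripper's body presses on something with over 40 N, if the wrist force passes 120 N, or if a joint passes its speed limit or range.

## Working session

There is one attempt and no reset: what is moved stays moved. The work goes in short steps, Python scripts to look and compute and a shell command to move; the robot and the scene stay as the last step left them, time stands still between calls to the robot, and variables do not carry over. Pictures are saved under pics/ and viewed, at most 10 in all, crops included, and the job is handed in when it is done.

```bash
mkdir -p pics; ls; python3 - <<'E'
from bench import *
import cv2,numpy as np
np.set_printoptions(precision=4,suppress=True)
for n in("top","side"):
    c=camera(n);cv2.imwrite(f"pics/{n}0.png",c["frame"][:,:,::-1]);print(n,c["intrinsics"],c["pose"])
print(state())
E
```

```text
pics
top [[439.534    0.     282.3778]
 [  0.     439.534  213.8676]
 [  0.       0.       1.    ]] [[-0.0176 -0.9912  0.1314  0.4231]
 [-0.9997  0.0196  0.0141  0.0201]
 [-0.0165 -0.1311 -0.9912  1.0569]
 [ 0.      0.      0.      1.    ]]
side [[431.3565   0.     276.54  ]
 [  0.     431.3565 207.2372]
 [  0.       0.       1.    ]] [[-0.9115 -0.2505  0.3262  0.195 ]
 [-0.4111  0.5343 -0.7386  0.8135]
 [ 0.0107 -0.8073 -0.59    0.7102]
 [ 0.      0.      0.      1.    ]]
{'t': 0.1, 'q': array([-1.3326,  0.4915,  1.5594,  0.    ,  1.0917, -0.1056]), 'qd': array([ 0.    , -0.0023, -0.0016, -0.0004,  0.0006,  0.0015]), 'effort': array([  0.0053, -61.3622, -25.8604,   0.0695,   0.047 ,  -0.    ]), 'position': array([ 0.2106, -0.5882,  0.2141]), 'eef_rot': array([ 0.9853,  0.171 , -0.    , -0.0005]), 'contact_force': array([ 0.4384, -0.8806, -0.5658]), 'moment': array([ 0.0241, -0.0062, -0.0167]), 'finger_force': 0.0, 'grip_width': 0.09525813758999105}
```

View pics/top0.png

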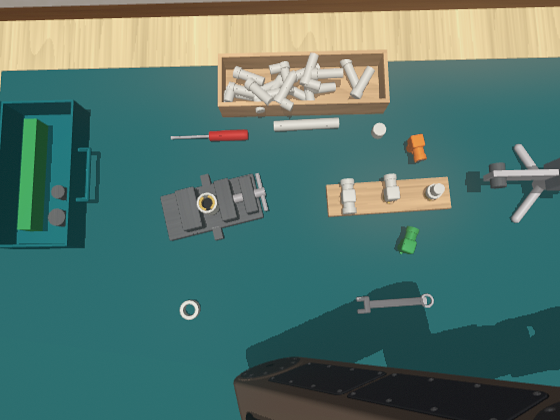

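View pics/side0.png

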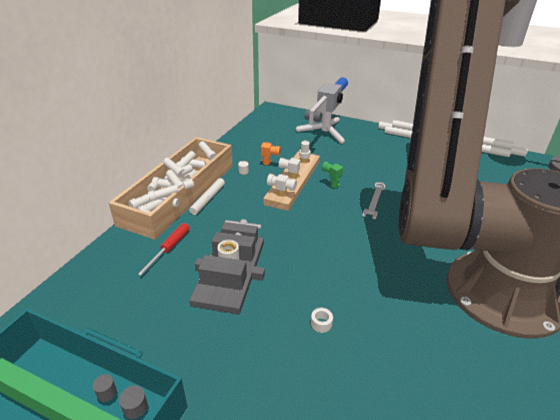

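The three fittings in the block (top view) are at (348,195), with outlets both ways, so the tee; at (391,187), with one outlet, so the elbow; and at (435,191), round, so the nipple. The green one (409,240) and orange one (418,148) are look-alikes. The socket is at (207,203). I'll confirm the elbow and read the socket notches in one enlarged crop.

```bash
python3 - <<'E'
import cv2,numpy as np
t=cv2.imread("pics/top0.png");s=cv2.imread("pics/side0.png")
r=lambda im,x,y,w,h:cv2.resize(im[y:y+h,x:x+w],(400,300),interpolation=cv2.INTER_CUBIC)
a=np.vstack([np.hstack([r(t,366,168,48,36),r(t,183,185,48,36)]),np.hstack([r(s,260,150,64,48),r(s,204,231,48,36)])])
cv2.imwrite("pics/crop.png",a)
E
```

```text
(no output)
```

View pics/crop.png

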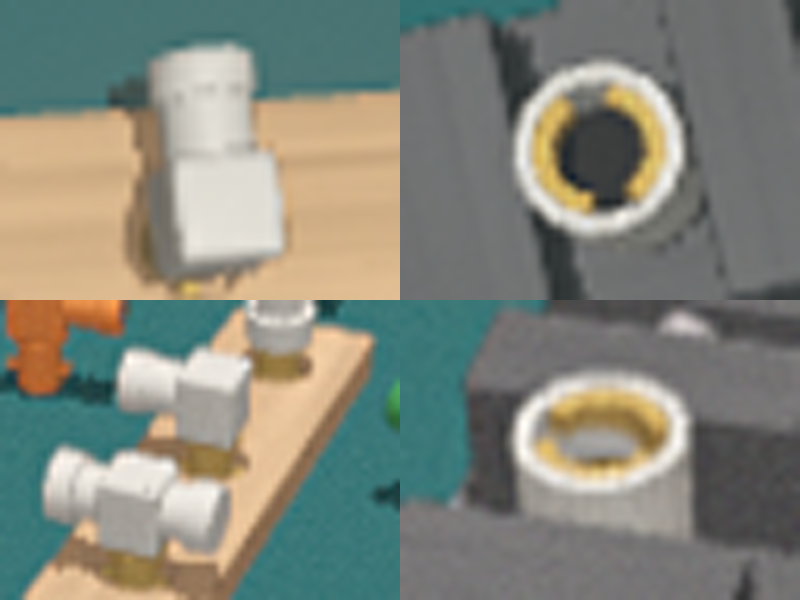

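The crop confirms the elbow: square white body, one outlet pointing away from the robot, brass spigot in the block. The socket's notches lie at about 13° from the image vertical. Next I measure both by casting rays onto planes at the known heights.

```bash
cat > h.py <<'E'
from bench import *
import cv2,numpy as np
np.set_printoptions(precision=4,suppress=True)
def ray(c,uv,z):
    uv=np.atleast_2d(np.asarray(uv,float));K=c["intrinsics"];P=c["pose"]
    d=np.c_[uv,np.ones(len(uv))]@np.linalg.inv(K).T@P[:3,:3].T
    o=P[:3,3];return (o+d*((z-o[2])/d[:,2])[:,None])[:,:2]
def rect(c,x0,y0,z,s=.07,n=560):
    # metric picture of plane z: up=+x, left=+y, centred at x0,y0
    w=np.array([[x0+s/2,y0+s/2],[x0+s/2,y0-s/2],[x0-s/2,y0-s/2],[x0-s/2,y0+s/2]])
    P=np.linalg.inv(c["pose"]);p=(np.c_[w,np.full(4,z)]@P[:3,:3].T+P[:3,3])@c["intrinsics"].T
    M=cv2.getPerspectiveTransform(np.float32([[0,0],[n,0],[n,n],[0,n]]),np.float32(p[:,:2]/p[:,2:]))
    return cv2.warpPerspective(c["frame"],M,(n,n),flags=cv2.INTER_CUBIC|cv2.WARP_INVERSE_MAP)
def back(p,x0,y0,s=.07,n=560):
    p=np.asarray(p);return np.array([x0+s/2-p[1]*s/n,y0+s/2-p[0]*s/n])
E
python3 - <<'E'
from h import *
c=camera("top");d=camera("side")
for n,cc in(("top",c),("side",d)): pass
e0=ray(c,[393,191.5],.074)[0];s0=ray(c,[207,203],.08)[0];print("rough",e0,s0)
out=[]
for nm,cam,(x,y),z in(("etop",c,e0,.074),("stop",c,s0,.08),("eside",d,e0,.074),("sside",d,s0,.08)):
    im=rect(cam,x,y,z);hsv=cv2.cvtColor(im,cv2.COLOR_RGB2HSV)
    if nm[0]=="e":
        for th in(205,215,222):
            m=((hsv[...,2]>th)&(hsv[...,1]<40)).astype(np.uint8)
            m=cv2.morphologyEx(m,cv2.MORPH_OPEN,np.ones((41,41)))
            k=[q for q in cv2.findContours(m,0,2)[0] if cv2.contourArea(q)>5000]
            for q in k:
                r=cv2.minAreaRect(q);print(nm,th,back(r[0],x,y),np.array(r[1])/8,r[2])
                if th==215: cv2.drawContours(im,[np.int32(cv2.boxPoints(r))],0,(255,0,0),1)
    else:
        m=((hsv[...,0]>15)&(hsv[...,0]<32)&(hsv[...,1]>90)&(hsv[...,2]>90)).astype(np.uint8)
        w=((hsv[...,2]>205)&(hsv[...,1]<40)).astype(np.uint8)
        q=max(cv2.findContours(w,0,2)[0],key=cv2.contourArea);(C,ax,a)=cv2.fitEllipse(cv2.convexHull(q))
        print(nm,"outer",back(C,x,y),np.array(ax)/8,a)
        h=cv2.convexHull(np.vstack([p for p in cv2.findContours(m,0,2)[0] if cv2.contourArea(p)>200]))
        (C2,ax2,a2)=cv2.fitEllipse(h);print(nm,"lip",back(C2,x,y),np.array(ax2)/8,a2)
        # angular yellow profile
        t=np.radians(np.arange(0,360,3));f=[]
        for tt in t:
            rr=np.arange(13.5,17.5,.5)*8
            f.append(m[np.int32(C[1]-rr*np.cos(tt)).clip(0,559),np.int32(C[0]-rr*np.sin(tt)).clip(0,559)].mean())
        print("gap deg(ccw from +x):",[(int(np.degrees(a)+.5),round(float(b),1)) for a,b in zip(t,f) if b<.6])
        cv2.ellipse(im,(C,ax,a),(255,0,0),1);cv2.ellipse(im,(C2,ax2,a2),(0,0,255),1)
    out.append(cv2.resize(im,(300,300)))
a=np.vstack([np.hstack(out[:2]),np.hstack(out[2:])])
cv2.imwrite("pics/rect.png",a[:,:,::-1])
E
```

```text
rough [ 0.5995 -0.2171] [0.5807 0.2035]
etop 205 [ 0.5981 -0.217 ] [26.75  26.875] 90.0
etop 205 [ 0.6236 -0.2135] [22.1568 14.7679] 88.49256896972656
etop 215 [ 0.5978 -0.2167] [24.5752 25.2798] 86.633544921875
etop 215 [ 0.621  -0.2141] [13.75  8.25] 90.0
etop 222 [ 0.5973 -0.2166] [22.2952 23.8617] 87.39744567871094
stop outer [0.5823 0.205 ] [44.3293 44.6907] 178.72061157226562
stop lip [0.5821 0.2051] [35.0642 35.8213] 91.86848449707031
gap deg(ccw from +x): [(0, 0.0), (3, 0.0), (6, 0.0), (9, 0.0), (12, 0.0), (15, 0.0), (18, 0.0), (21, 0.0), (24, 0.0), (27, 0.0), (30, 0.0), (177, 0.4), (180, 0.0), (183, 0.0), (186, 0.0), (189, 0.0), (192, 0.0), (195, 0.0), (198, 0.0), (201, 0.0), (204, 0.0), (207, 0.0), (210, 0.1), (354, 0.0), (357, 0.0)]
eside 205 [ 0.6075 -0.2077] [61.6076 37.31  ] 61.69924545288086
eside 215 [ 0.6081 -0.2087] [60.3775 33.7625] 63.9911994934082
eside 222 [ 0.6087 -0.21  ] [59.1048 31.5968] 67.30194854736328
sside outer [0.5807 0.2035] [45.1585 45.6477] 36.93577575683594
sside lip [0.5807 0.2033] [32.8131 34.5936] 129.72508239746094
gap deg(ccw from +x): [(0, 0.5), (3, 0.5), (6, 0.4), (9, 0.2), (12, 0.1), (15, 0.0), (18, 0.0), (21, 0.0), (24, 0.0), (27, 0.0), (30, 0.0), (33, 0.0), (36, 0.0), (84, 0.5), (87, 0.4)]
```

View pics/rect.png

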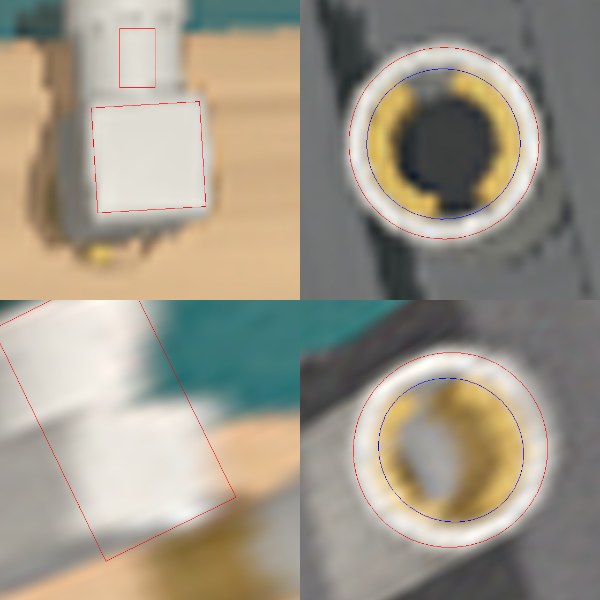

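Positions make sense: the top face reads about 27 mm (30 nominal, edge threshold), and the socket reads 44–45 mm OD in both views, which agree to 2 mm.

- Elbow: about (0.598, -0.217), yaw about 4°.
- Socket: about (0.5815, 0.204), notches about 13°.

For joint-6 room on the clockwise turn, I grip with the tool x axis opposite the elbow's, at yaw 184°.

```bash
cat > go.py <<'E'
from h import *
import sys
from scipy.spatial.transform import Rotation as R
# usage: go.py x y z yaw_deg -> remaining shift (tool axes now, 25 mm units), turn about tool z (10 deg units)
s=state();r=R.from_quat(s["eef_rot"]);M=r.as_matrix();yaw=np.degrees(np.arctan2(M[1,0],M[0,0]))
print("t",s["t"],"pos",s["position"],"yaw %.2f"%yaw,"tilt",M[:2,2],"F",s["contact_force"],"M",s["moment"],"w %.4f"%s["grip_width"],"q",s["q"])
if len(sys.argv)>4:
    x,y,z,a=map(float,sys.argv[1:5])
    print("shift",M.T@(np.array([x,y,z])-s["position"])/.025,"turn z",-((a-yaw+180)%360-180)/10)
E
python3 go.py .598 -.217 .15 184
```

```text
t 0.2 pos [ 0.2107 -0.5883  0.2143] yaw 19.69 tilt [-0.0001  0.0005] F [-0.7892  0.1506 -0.5059] M [0.0073 0.0058 0.0679] w 0.0954 q [-1.3326  0.4913  1.5592  0.      1.0917 -0.1056]
shift [19.5924 -8.7609  2.5798] turn z -16.43058509444873
```

```bash
python3 -m inch '.98 -.44 0 0 0 0 .3;.98 -.44 0 0 0 0 .3;.98 -.44 0 0 0 0 .3;.98 -.44 0 0 0 0 .3;.98 -.44 0 0 0 0 .3;.98 -.44 0 0 0 0 .3;.98 -.44 0 0 0 0 .3;.98 -.44 0 0 0 0 .3;.98 -.44 0 0 0 0 .3;.98 -.44 0 0 0 0 .3'; python3 -m inch '.98 -.44 0 0 0 0 .3;.98 -.44 0 0 0 0 .3;.98 -.44 0 0 0 0 .3;.98 -.44 0 0 0 0 .3;.98 -.44 0 0 0 0 .3;.98 -.44 0 0 0 0 .3;.98 -.44 0 0 0 0 .3;.98 -.44 0 0 0 0 .3;.98 -.44 0 0 0 0 .3;.98 -.44 0 0 0 0 .3'
python3 -m inch '0 0 0 0 0 -1 .3;0 0 0 0 0 -1 .3;0 0 0 0 0 -1 .3;0 0 0 0 0 -1 .3;0 0 0 0 0 -1 .3;0 0 0 0 0 -1 .3;0 0 0 0 0 -1 .3;0 0 0 0 0 -1 .3'; python3 -m inch '0 0 0 0 0 -1 .3;0 0 0 0 0 -1 .3;0 0 0 0 0 -1 .3;0 0 0 0 0 -1 .3;0 0 0 0 0 -1 .3;0 0 0 0 0 -1 .3;0 0 0 0 0 -1 .3;0 0 0 0 0 -1 .3;0 0 0 0 0 -.4 .3;0 0 0 0 0 0 .3'; python3 go.py .598 -.217 .039 184
```

```text
t: 1.45
position: [0.4048, -0.4016, 0.2146]
eef_rot: [0.985, 0.171, -0.0, -0.0]
contact_force: [-0.2, 0.3, -0.7]
grip_width: 0.0616
finger_force: 0.0
t: 2.7
position: [0.5984, -0.2154, 0.2145]
eef_rot: [0.985, 0.171, -0.0, -0.0]
contact_force: [0.4, -0.4, 0.7]
grip_width: 0.0621
finger_force: 0.0
t: 3.7
position: [0.5978, -0.2161, 0.2144]
eef_rot: [0.643, 0.766, -0.0, -0.0]
contact_force: [0.7, 0.2, -0.7]
grip_width: 0.0617
finger_force: 0.0
t: 4.95
position: [0.5978, -0.2161, 0.2145]
eef_rot: [-0.032, 0.999, 0.0, -0.0]
contact_force: [0.1, 0.6, -0.2]
grip_width: 0.0618
finger_force: 0.0
t 4.95 pos [ 0.5978 -0.2161  0.2145] yaw -176.34 tilt [-0.0002  0.    ] F [ 0.1168  0.5605 -0.1989] M [ 0.062  -0.1468  0.0017] w 0.0618 q [-0.4507  0.5065  1.5311 -0.0001  1.1042 -2.0854]
shift [-0.0075 -0.0365  7.0202] turn z -0.033611771940888956
```

```bash
python3 -m inch '0 -.04 1 0 0 0 .3;0 0 1 0 0 0 .3;0 0 1 0 0 0 .3;0 0 1 0 0 0 .3;0 0 1 0 0 0 .3;0 0 1 0 0 0 .3;0 0 1 0 0 0 .3;0 0 0 0 0 0 .3'; python3 go.py .598 -.217 .039 184;  python3 -m inch '0 0 0 0 0 0 -1;0 0 0 0 0 0 -1;0 0 0 0 0 0 -1;0 0 0 0 0 0 -1;0 0 0 0 0 0 -1;0 0 0 0 0 0 -1'; python3 go.py .598 -.217 .039 184
```

```text
t: 5.95
position: [0.5971, -0.2168, 0.0381]
eef_rot: [-0.031, 1.0, 0.001, -0.001]
contact_force: [-0.2, 0.4, 0.5]
grip_width: 0.062
finger_force: 0.0
t 5.95 pos [ 0.5971 -0.2168  0.0381] yaw -176.39 tilt [-0.003   0.0014] F [-0.2136  0.4057  0.5496] M [ 0.0895 -0.1714 -0.0148] w 0.0620 q [-0.4521  0.714   1.6782 -0.0001  0.7527 -2.0859]
shift [-0.0353 -0.0115 -0.038 ] turn z -0.039130439602843126
t: 6.7
position: [0.5981, -0.2172, 0.0401]
eef_rot: [-0.032, 0.999, -0.0, 0.0]
contact_force: [-0.5, 0.8, 5.6]
grip_width: 0.03
finger_force: 30.0
t 6.7 pos [ 0.5981 -0.2172  0.0401] yaw -176.30 tilt [ 0.0006 -0.0004] F [-0.512   0.7598  5.645 ] M [ 0.2173 -0.0051  0.0078] w 0.0300 q [-0.4521  0.7111  1.6771 -0.0001  0.7526 -2.0874]
shift [0.0044 0.0095 0.0456] turn z -0.03017100092946521
```

```bash
python3 -m inch '0 0 -.5 0 0 0 -1;0 0 -.5 0 0 0 -1;0 0 -1 0 0 0 -1;0 0 -1 0 0 0 -1;0 0 -1 0 0 0 -1;0 0 -1 0 0 0 -1;0 0 0 0 0 0 -1'; python3 go.py .5815 .2042 .165 192.7
```

```text
t: 7.58
position: [0.5986, -0.2174, 0.1668]
eef_rot: [-0.032, 0.999, -0.001, 0.002]
contact_force: [-0.6, -0.4, -1.4]
grip_width: 0.0296
finger_force: 30.0
t 7.575 pos [ 0.5986 -0.2174  0.1668] yaw -176.30 tilt [ 0.0034 -0.0017] F [-0.5693 -0.4082 -1.405 ] M [ 0.1498 -0.1943  0.0296] w 0.0296 q [-0.4521  0.5541  1.5834 -0.0001  1.0003 -2.0874]
shift [-0.4078 16.8742  0.0422] turn z -0.8997679805578969
```

```bash
python3 -m inch '-.02 .95 0 0 0 0 -1;-.02 .95 0 0 0 0 -1;-.02 .95 0 0 0 0 -1;-.02 .95 0 0 0 0 -1;-.02 .95 0 0 0 0 -1;-.02 .95 0 0 0 0 -1;-.02 .95 0 0 0 0 -1;-.02 .95 0 0 0 0 -1;-.02 .95 0 0 0 0 -1'; python3 -m inch '-.03 .95 0 0 0 0 -1;-.03 .95 0 0 0 0 -1;-.03 .95 0 0 0 0 -1;-.03 .95 0 0 0 0 -1;-.03 .95 0 0 0 0 -1;-.03 .95 0 0 0 0 -1;-.03 .95 0 0 0 0 -1;-.03 .95 0 0 0 0 -1;-.03 .75 0 0 0 0 -1;0 0 0 0 0 -.9 -1;0 0 0 0 0 0 -1;0 0 0 0 0 0 -1'; python3 go.py .5815 .2042 .12 192.7
python3 - <<'E'
from h import *
for n in("top","side"):
    cv2.imwrite(f"pics/{n}1.png",camera(n)["frame"][:,:,::-1])
t=cv2.imread("pics/top1.png");s=cv2.imread("pics/side1.png")
r=lambda im,x,y:cv2.resize(im[y:y+120,x:x+80],(400,600),interpolation=cv2.INTER_CUBIC)
cv2.imwrite("pics/c1.png",np.hstack([r(t,167,150),r(s,190,165)]))
E
```

```text
t: 8.7
position: [0.5884, -0.0018, 0.1646]
eef_rot: [-0.032, 0.999, -0.0, 0.0]
contact_force: [0.1, 0.3, -1.7]
grip_width: 0.0297
finger_force: 30.0
t: 10.2
position: [0.5819, 0.2052, 0.1646]
eef_rot: [-0.109, 0.994, -0.0, -0.0]
contact_force: [0.3, 0.4, -1.4]
grip_width: 0.0298
finger_force: 30.0
t 10.2 pos [0.5819 0.2052 0.1646] yaw -167.50 tilt [ 0.     -0.0001] F [ 0.3333  0.4322 -1.3613] M [ 0.1357 -0.1024  0.013 ] w 0.0298 q [ 0.2321  0.5313  1.6347 -0.0002  0.9756 -1.5568]
shift [ 0.0228 -0.0369  1.784 ] turn z -0.019570599105873044
```

View pics/c1.png

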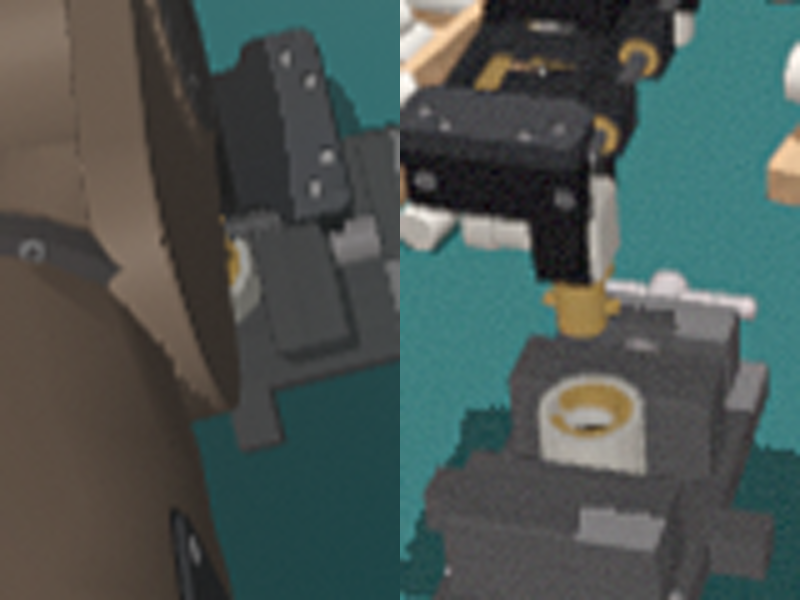

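Top view: the arm hides the socket. Side view: the elbow is held, spigot at about (226,228) and lugs visible, above the socket at about (229,247). The side camera sees mainly along the tool's y axis, so it shows the unknown in-hand offset, and I measure that.

```bash
python3 - <<'E'
from h import *
d=camera("side");im=cv2.resize(d["frame"],None,fx=4,fy=4,interpolation=cv2.INTER_CUBIC);h=cv2.cvtColor(im,cv2.COLOR_RGB2HSV)
m=((h[...,0]>12)&(h[...,0]<34)&(h[...,1]>90)&(h[...,2]>70))
for r in np.arange(219,234,1):
    c=np.where(m[int(r*4+1.5),4*205:4*245])[0]
    if len(c): print(r,"%.2f %.2f mid %.2f"%(205+c[0]/4-.375,205+c[-1]/4-.375,205+(c[0]+c[-1])/8-.375),len(c)/4)
P=np.linalg.inv(d["pose"])
def pr(p): q=d["intrinsics"]@(P[:3,:3]@np.array(p)+P[:3,3]);return q[:2]/q[2]
for z in(.131,.141,.15): print(z,pr([.5819,.2052,z]))
print("d px per tool x mm",(pr([.5819+.001*np.cos(np.radians(192.5)),.2052+.001*np.sin(np.radians(192.5)),.141])-pr([.5819,.2052,.141])))
print("socket px", pr([.5807,.2035,.08]),"1mm y",pr([.5807,.2045,.08])-pr([.5807,.2035,.08]))
E
```

```text
219 230.88 231.62 mid 231.25 1.0
221 221.88 229.88 mid 225.88 2.25
222 220.62 230.12 mid 225.38 9.75
223 220.12 230.38 mid 225.25 10.5
224 218.62 230.88 mid 224.75 12.5
225 218.88 233.12 mid 226.00 14.5
226 220.88 233.38 mid 227.12 12.75
227 221.12 233.12 mid 227.12 12.25
228 221.38 231.12 mid 226.25 10.0
229 221.38 230.88 mid 226.12 9.75
230 221.62 230.62 mid 226.12 9.25
231 222.12 229.62 mid 225.88 7.75
232 224.62 227.12 mid 225.88 2.75
0.131 [225.3883 228.6958]
0.141 [225.1078 225.0134]
0.15 [224.8522 221.6581]
d px per tool x mm [0.4545 0.0641]
socket px [227.6257 246.4503] 1mm y [-0.2253  0.2738]
```

```bash
python3 -m inch '.03 -.03 .8 0 0 0 -1;0 0 .8 0 0 0 -1;0 0 .2 0 0 0 -1;0 0 .12 0 0 0 -1;0 0 .12 0 0 0 -1;0 0 0 0 0 0 -1;0 0 0 0 0 0 -1'; python3 go.py .5812 .2042 .105 192.7; python3 -m inch '0 0 .12 0 0 0 -1;0 0 .12 0 0 0 -1;0 0 .1 0 0 0 -1;0 0 0 0 0 0 -1;0 0 0 0 0 0 -1'; python3 go.py .5812 .2042 .105 192.7
```

```text
t: 11.22
position: [0.5815, 0.2043, 0.114]
eef_rot: [-0.111, 0.994, -0.0, 0.0]
contact_force: [0.3, -0.2, -1.9]
grip_width: 0.03
finger_force: 30.0
t 11.225 pos [0.5815 0.2043 0.114 ] yaw -167.30 tilt [0.0006 0.    ] F [ 0.3026 -0.1883 -1.8978] M [ 0.1349 -0.0587  0.0507] w 0.0300 q [ 0.2308  0.5904  1.6824 -0.0001  0.8682 -1.5615]
shift [ 0.0119 -0.0024  0.3582] turn z -0.0004711700975576605
t: 11.85
position: [0.5814, 0.2043, 0.1051]
eef_rot: [-0.111, 0.994, -0.0, 0.0]
contact_force: [-0.5, 0.3, -0.5]
grip_width: 0.0295
finger_force: 30.0
t 11.85 pos [0.5814 0.2043 0.1051] yaw -167.30 tilt [ 0.0001 -0.0001] F [-0.4621  0.3327 -0.498 ] M [ 0.1445 -0.1546  0.033 ] w 0.0295 q [ 0.2308  0.6017  1.6893 -0.0001  0.8506 -1.5615]
shift [ 0.0075 -0.0025  0.0046] turn z -0.00028885518754577787
```

```bash
python3 -m inch '0 0 .06 0 0 0 -1;0 0 0 0 0 0 -1'; python3 -m inch '0 0 .06 0 0 0 -1;0 0 0 0 0 0 -1';  python3 -m inch '0 0 .06 0 0 0 -1;0 0 0 0 0 0 -1'; python3 -m inch '0 0 .06 0 0 0 -1;0 0 0 0 0 0 -1'
```

```text
t: 12.1
position: [0.5813, 0.2043, 0.1035]
eef_rot: [-0.111, 0.994, -0.0, -0.0]
contact_force: [-0.5, -0.4, -1.1]
grip_width: 0.0297
finger_force: 30.0
t: 12.35
position: [0.5813, 0.2043, 0.102]
eef_rot: [-0.111, 0.994, -0.0, -0.0]
contact_force: [0.1, -1.0, -2.3]
grip_width: 0.0299
finger_force: 30.0
t: 12.6
position: [0.5813, 0.2043, 0.1005]
eef_rot: [-0.111, 0.994, -0.0, -0.0]
contact_force: [0.5, -0.4, -1.3]
grip_width: 0.0296
finger_force: 30.0
t: 12.85
position: [0.5813, 0.2043, 0.099]
eef_rot: [-0.111, 0.994, -0.0, -0.0]
contact_force: [-0.1, 0.5, -1.9]
grip_width: 0.0298
finger_force: 30.0
```

```bash
python3 -m inch '0 0 .06 0 0 0 -1;0 0 0 0 0 0 -1'; python3 -m inch '0 0 .06 0 0 0 -1;0 0 0 0 0 0 -1';  python3 -m inch '0 0 .04 0 0 0 -1;0 0 0 0 0 0 -1'
for i in 1; do python3 -m inch '.04 0 0 0 0 0 -1;0 0 0 0 0 0 -1'; python3 -m inch '.03 0 0 0 0 0 -1;0 0 0 0 0 0 -1';python3 -m inch '.02 0 0 0 0 0 -1;0 0 0 0 0 0 -1'; done
```

```text
t: 13.1
position: [0.5813, 0.2043, 0.0975]
eef_rot: [-0.111, 0.994, -0.0, -0.0]
contact_force: [-0.3, 0.0, -1.4]
grip_width: 0.0297
finger_force: 30.0
t: 13.35
position: [0.5813, 0.2042, 0.096]
eef_rot: [-0.111, 0.994, -0.0, -0.0]
contact_force: [-0.3, 0.8, -1.0]
grip_width: 0.0296
finger_force: 30.0
t: 13.6
position: [0.5813, 0.2043, 0.095]
eef_rot: [-0.111, 0.994, -0.0, -0.0]
contact_force: [0.9, -0.5, -1.2]
grip_width: 0.0297
finger_force: 30.0
t: 13.85
position: [0.5803, 0.2041, 0.0951]
eef_rot: [-0.111, 0.994, -0.0, -0.0]
contact_force: [-0.7, -0.0, -1.7]
grip_width: 0.0297
finger_force: 30.0
t: 14.1
position: [0.5799, 0.2039, 0.0952]
eef_rot: [-0.111, 0.994, -0.0, 0.0]
contact_force: [0.8, 0.7, -1.6]
grip_width: 0.0299
finger_force: 30.0
t: 14.35
position: [0.5797, 0.2039, 0.0953]
eef_rot: [-0.111, 0.994, 0.0, 0.001]
contact_force: [4.7, 0.2, -3.4]
grip_width: 0.0299
finger_force: 30.0
```

```bash
python3 -m inch '-.09 0 0 0 0 0 -1;-.05 0 0 0 0 0 -1;0 0 0 0 0 0 -1'; for i in 1; do python3 -m inch '-.02 0 0 0 0 0 -1;0 0 0 0 0 0 -1'; python3 -m inch '-.02 0 0 0 0 0 -1;0 0 0 0 0 0 -1';python3 -m inch '-.02 0 0 0 0 0 -1;0 0 0 0 0 0 -1';python3 -m inch '-.02 0 0 0 0 0 -1;0 0 0 0 0 0 -1'; done |grep -E "pos|contact"
```

```text
t: 14.72
position: [0.5823, 0.2046, 0.095]
eef_rot: [-0.111, 0.994, -0.0, -0.0]
contact_force: [-0.7, -1.0, -0.8]
grip_width: 0.0295
finger_force: 30.0
position: [0.583, 0.2047, 0.0951]
contact_force: [1.0, 0.5, -0.3]
position: [0.5836, 0.2048, 0.0951]
contact_force: [0.0, -0.1, -1.5]
position: [0.5841, 0.2049, 0.0951]
contact_force: [-0.1, 0.3, -0.6]
position: [0.5842, 0.2049, 0.095]
contact_force: [-3.2, -0.9, -0.5]
```

```bash
python3 -m inch '.1 .05 0 0 0 0 -1;0 0 0 0 0 0 -1'; for i in 1; do python3 -m inch '0 .02 0 0 0 0 -1;0 0 0 0 0 0 -1'; python3 -m inch '0 .02 0 0 0 0 -1;0 0 0 0 0 0 -1';python3 -m inch '0 .02 0 0 0 0 -1;0 0 0 0 0 0 -1'; done |grep -E "pos|contact"
```

```text
t: 15.98
position: [0.5817, 0.2058, 0.0952]
eef_rot: [-0.111, 0.994, -0.0, 0.0]
contact_force: [-0.8, 0.1, -0.8]
grip_width: 0.03
finger_force: 30.0
position: [0.5818, 0.2061, 0.0951]
contact_force: [-0.1, -1.2, -1.3]
position: [0.5818, 0.2061, 0.0952]
contact_force: [1.7, -4.6, -0.5]
position: [0.5818, 0.2062, 0.0952]
contact_force: [1.6, -8.2, -0.2]
```

```bash
python3 -m inch '0 -.09 0 0 0 0 -1;0 -.08 0 0 0 0 -1;0 0 0 0 0 0 -1'; for i in 1; do python3 -m inch '0 -.02 0 0 0 0 -1;0 0 0 0 0 0 -1'; python3 -m inch '0 -.02 0 0 0 0 -1;0 0 0 0 0 0 -1';python3 -m inch '0 -.02 0 0 0 0 -1;0 0 0 0 0 0 -1'; done |grep -E "pos|contact"
```

```text
t: 17.1
position: [0.5824, 0.203, 0.0951]
eef_rot: [-0.111, 0.994, 0.0, -0.0]
contact_force: [-0.2, -0.4, -0.8]
grip_width: 0.0297
finger_force: 30.0
position: [0.5825, 0.2026, 0.0951]
contact_force: [-0.2, 0.2, -1.3]
position: [0.5826, 0.202, 0.0951]
contact_force: [0.1, -0.0, -1.0]
position: [0.5826, 0.2019, 0.0951]
contact_force: [-0.2, 3.6, -0.9]
```

```bash
python3 -m inch '0 .1 0 0 0 0 -1;0 0 .04 0 0 0 -1;0 0 0 0 0 0 -1';python3 go.py .582 .204 .094 192.7; for i in 1; do python3 -m inch '0 0 .03 0 0 0 -1;0 0 0 0 0 0 -1'; python3 -m inch '0 0 .03 0 0 0 -1;0 0 0 0 0 0 -1';python3 -m inch '0 0 .02 0 0 0 -1;0 0 0 0 0 0 -1'; done |grep -E "pos|contact"
```

```text
t: 18.23
position: [0.5821, 0.2038, 0.094]
eef_rot: [-0.111, 0.994, -0.0, -0.0]
contact_force: [-1.0, 0.7, -0.6]
grip_width: 0.0304
finger_force: 30.0
t 18.225 pos [0.5821 0.2038 0.094 ] yaw -167.30 tilt [-0.0001 -0.0003] F [-0.9543  0.7114 -0.5545] M [ 0.0988 -0.1496  0.0379] w 0.0304 q [ 0.2299  0.6169  1.6958 -0.0004  0.8291 -1.5623]
shift [0.004  0.0087 0.0001] turn z 0.00010504605661481037
position: [0.5822, 0.2039, 0.0933]
contact_force: [-0.3, 0.4, -0.8]
position: [0.5821, 0.2039, 0.0925]
contact_force: [0.8, 0.9, -1.6]
position: [0.5822, 0.204, 0.0921]
contact_force: [-1.2, 0.3, -1.0]
```

```bash
for i in 1; do python3 -m inch '0 0 .02 0 0 0 -1;0 0 0 0 0 0 -1'; python3 -m inch '0 0 .02 0 0 0 -1;0 0 0 0 0 0 -1';python3 -m inch '0 0 .02 0 0 0 -1;0 0 0 0 0 0 -1'; done |grep -E "pos|contact"
```

```text
position: [0.5821, 0.204, 0.0916]
contact_force: [0.2, 0.5, -0.4]
position: [0.5822, 0.204, 0.0911]
contact_force: [-0.5, -0.1, -2.1]
position: [0.5822, 0.204, 0.0909]
contact_force: [-0.8, -0.4, 1.7]
```

```bash
python3 -m inch '0 0 .02 0 0 0 -1;0 0 0 0 0 0 -1;0 0 0 0 0 0 -1'; python3 go.py; python3 -m inch '0 0 0 0 0 .5 -1;0 0 0 0 0 .5 -1;0 0 0 0 0 0 -1'; python3 go.py
```

```text
t: 20.1
position: [0.5822, 0.204, 0.0907]
eef_rot: [-0.111, 0.994, -0.0, 0.0]
contact_force: [-2.0, -0.4, 7.1]
grip_width: 0.0298
finger_force: 30.0
t 20.1 pos [0.5822 0.204  0.0907] yaw -167.30 tilt [0.0005 0.    ] F [-2.0317 -0.3913  7.1386] M [-0.0269  0.4541 -0.042 ] w 0.0298 q [ 0.23    0.6212  1.6983 -0.0001  0.8217 -1.5624]
t: 20.48
position: [0.5827, 0.2042, 0.0907]
eef_rot: [-0.023, 1.0, 0.0, 0.001]
contact_force: [-0.7, 0.2, 5.8]
grip_width: 0.0295
finger_force: 30.0
t 20.475 pos [0.5827 0.2042 0.0907] yaw -177.38 tilt [0.0016 0.0004] F [-0.7139  0.1739  5.8326] M [ 0.128  -0.0588 -0.0048] w 0.0295 q [ 0.2301  0.6213  1.6978  0.      0.8208 -1.3865]
```

```bash
python3 -m inch '0 0 -.01 0 0 .3 -1;0 0 0 0 0 .3 -1;0 0 0 0 0 .4 -1'; python3 go.py; python3 -m inch '.04 0 0 0 0 0 -1;.02 0 0 0 0 0 -1;0 0 0 0 0 0 -1'; python3 go.py;python3 -m inch '.02 0 0 0 0 0 -1;0 0 0 0 0 0 -1'; python3 go.py
```

```text
t: 20.85
position: [0.5827, 0.2042, 0.0908]
eef_rot: [0.065, 0.998, 0.0, 0.001]
contact_force: [0.2, 0.7, 3.4]
grip_width: 0.0296
finger_force: 30.0
t 20.85 pos [0.5827 0.2042 0.0908] yaw 172.58 tilt [0.0015 0.0004] F [0.1554 0.7319 3.3935] M [ 0.3079 -0.1736  0.0408] w 0.0296 q [ 0.2301  0.6213  1.6976  0.      0.8211 -1.2113]
t: 21.22
position: [0.5814, 0.2042, 0.0908]
eef_rot: [0.063, 0.998, 0.0, 0.001]
contact_force: [4.7, -0.2, 4.4]
grip_width: 0.0297
finger_force: 30.0
t 21.225 pos [0.5814 0.2042 0.0908] yaw 172.75 tilt [0.0018 0.0002] F [ 4.7286 -0.1972  4.4267] M [ 0.1465 -1.114   0.0414] w 0.0297 q [ 0.2308  0.6198  1.7011 -0.0002  0.8189 -1.2133]
t: 21.48
position: [0.5808, 0.2043, 0.0908]
eef_rot: [0.063, 0.998, 0.0, 0.001]
contact_force: [4.7, 0.3, 5.1]
grip_width: 0.03
finger_force: 30.0
t 21.475 pos [0.5808 0.2043 0.0908] yaw 172.73 tilt [0.0017 0.0002] F [4.6864 0.3479 5.133 ] M [ 0.0273 -1.0609 -0.0539] w 0.0300 q [ 0.231   0.6193  1.7023 -0.0003  0.8184 -1.2128]
```

```bash
python3 -m inch '-.05 0 -.035 0 0 0 -1;.05 0 0 0 0 0 -1;0 0 0 0 0 0 -1'; python3 go.py|cut -c1-170; for i in 1; do python3 -m inch '.02 0 0 0 0 0 -1;0 0 0 0 0 0 -1'; python3 -m inch '.02 0 0 0 0 0 -1;0 0 0 0 0 0 -1'; python3 -m inch '-.08 0 0 0 0 0 -1;-.08 0 0 0 0 0 -1;0 0 0 0 0 0 -1'; python3 -m inch '-.02 0 0 0 0 0 -1;0 0 0 0 0 0 -1';done |grep -E "pos|contact"
```

```text
t: 21.85
position: [0.58, 0.2041, 0.0909]
eef_rot: [0.064, 0.998, -0.0, -0.0]
contact_force: [2.5, -0.2, -0.1]
grip_width: 0.0297
finger_force: 30.0
t 21.85 pos [0.58   0.2041 0.0909] yaw 172.71 tilt [-0.0006 -0.0003] F [ 2.4974 -0.2322 -0.1023] M [-0.0524 -0.5989  0.0036] w 0.0297 q [ 0.2311  0.6188  1.7028 -0.0003  
position: [0.5798, 0.2042, 0.091]
contact_force: [5.3, -1.7, -3.6]
position: [0.5798, 0.2042, 0.091]
contact_force: [6.8, -2.3, -5.1]
position: [0.5829, 0.2039, 0.0911]
contact_force: [-0.7, 0.1, -1.5]
position: [0.5836, 0.2038, 0.0912]
contact_force: [-0.6, 0.2, -1.1]
```

```bash
for i in 1; do python3 -m inch '-.02 0 0 0 0 0 -1;0 0 0 0 0 0 -1'; python3 -m inch '-.02 0 0 0 0 0 -1;0 0 0 0 0 0 -1';  python3 -m inch '.09 .05 0 0 0 0 -1;0 .03 0 0 0 0 -1;0 0 0 0 0 0 -1'; python3 -m inch '0 .02 0 0 0 0 -1;0 0 0 0 0 0 -1';python3 -m inch '0 .02 0 0 0 0 -1;0 0 0 0 0 0 -1';done |grep -E "pos|contact"
```

```text
position: [0.5842, 0.2037, 0.0913]
contact_force: [-0.1, -0.2, -1.9]
position: [0.5843, 0.2037, 0.0912]
contact_force: [-1.4, 0.4, 0.5]
position: [0.5826, 0.2058, 0.0912]
contact_force: [-1.6, -0.7, -0.3]
position: [0.5827, 0.2059, 0.0912]
contact_force: [-0.0, -4.7, 0.5]
position: [0.5827, 0.206, 0.0912]
contact_force: [-2.4, -6.9, 1.2]
```

```bash
for i in 1; do python3 -m inch '0 -.1 0 0 0 0 -1;0 -.07 0 0 0 0 -1;0 0 0 0 0 0 -1'; python3 -m inch '0 -.02 0 0 0 0 -1;0 0 0 0 0 0 -1';python3 -m inch '0 -.02 0 0 0 0 -1;0 0 0 0 0 0 -1';python3 -m inch '0 -.02 0 0 0 0 -1;0 0 0 0 0 0 -1';done |grep -E "pos|contact"
```

```text
position: [0.5823, 0.2027, 0.0912]
contact_force: [-0.3, -0.1, -0.7]
position: [0.5822, 0.2022, 0.0912]
contact_force: [0.0, 0.9, -0.9]
position: [0.5822, 0.2018, 0.0912]
contact_force: [0.6, 0.0, -1.4]
position: [0.5821, 0.2017, 0.0913]
contact_force: [0.4, 4.2, -2.2]
```

```bash
python3 -m inch '0 .1 0 0 0 0 -1;0 0 .02 0 0 0 -1;0 0 0 0 0 0 -1'; python3 go.py .582 .2039 .091 172.6;
```

```text
t: 25.85
position: [0.5824, 0.2036, 0.0909]
eef_rot: [0.064, 0.998, -0.0, 0.0]
contact_force: [-0.5, 1.1, 0.4]
grip_width: 0.0301
finger_force: 30.0
t 25.85 pos [0.5824 0.2036 0.0909] yaw 172.70 tilt [ 0.0002 -0.0001] F [-0.5106  1.0594  0.3661] M [ 0.3717 -0.0648  0.0334] w 0.0301 q [ 0.2294  0.6211  1.6977 -0.0002  0.8226 -1.2138]
shift [ 0.0192  0.0079 -0.0036] turn z 0.009614956312213962
```

```bash
python3 -m inch '.018 .01 .014 0 0 0 -1;0 0 0 0 0 0 -1'; python3 go.py; python3 -m inch '0 0 0 0 0 .25 -1;0 0 0 0 0 .25 -1'; python3 go.py;  python3 -m inch '0 0 0 0 0 .25 -1;0 0 0 0 0 .25 -1'; python3 go.py
```

```text
t: 26.1
position: [0.5823, 0.2037, 0.0908]
eef_rot: [0.064, 0.998, -0.0, 0.001]
contact_force: [0.2, -2.1, 5.2]
grip_width: 0.03
finger_force: 30.0
t 26.1 pos [0.5823 0.2037 0.0908] yaw 172.70 tilt [ 0.001  -0.0003] F [ 0.1843 -2.0979  5.1558] M [-0.3693 -0.3268  0.0168] w 0.0300 q [ 0.2298  0.621   1.6984 -0.0007  0.8213 -1.2131]
t: 26.35
position: [0.5823, 0.2041, 0.0908]
eef_rot: [0.108, 0.994, 0.0, 0.0]
contact_force: [0.4, -0.2, 4.9]
grip_width: 0.0296
finger_force: 30.0
t 26.35 pos [0.5823 0.2041 0.0908] yaw 167.61 tilt [0.001  0.0002] F [ 0.3749 -0.2354  4.9371] M [ 0.1775 -0.2234 -0.0465] w 0.0296 q [ 0.2301  0.621   1.6983  0.      0.8212 -1.1245]
t: 26.6
position: [0.5823, 0.2042, 0.0908]
eef_rot: [0.151, 0.989, 0.0, 0.001]
contact_force: [0.5, 1.2, 5.6]
grip_width: 0.0299
finger_force: 30.0
t 26.6 pos [0.5823 0.2042 0.0908] yaw 162.61 tilt [0.0011 0.0004] F [0.5399 1.2253 5.6127] M [ 0.1942 -0.2595  0.0601] w 0.0299 q [ 0.2302  0.621   1.6983  0.0002  0.8211 -1.0372]
```

```bash
python3 -m inch '0 0 0 0 0 .25 -1;0 0 0 0 0 .25 -1' >/dev/null; python3 go.py .582 .2038 .09 150
```

```text
t 26.85 pos [0.5824 0.2042 0.0908] yaw 157.61 tilt [0.0012 0.0004] F [0.2317 0.9672 4.5166] M [ 0.2182 -0.2537  0.0319] w 0.0298 q [ 0.2302  0.621   1.6983  0.0002  0.8211 -0.95  ]
shift [ 0.0071 -0.0204  0.0322] turn z 0.7612034439976696
```

```bash
python3 -m inch '.008 -.015 0 0 0 .25 -1;0 0 0 0 0 .25 -1' >/dev/null; python3 go.py|cut -c1-175; python3 -m inch '0 0 0 0 0 .25 -1;0 0 0 0 0 .25 -1' >/dev/null; python3 go.py .582 .2037 .09 147|cut -c1-175
```

```text
t 27.1 pos [0.5821 0.204  0.0908] yaw 152.61 tilt [0.0014 0.0005] F [1.634  0.7391 4.3469] M [ 0.312  -0.3603 -0.0063] w 0.0300 q [ 0.2299  0.6206  1.6992  0.0002  0.8203 -0.8
t 27.35 pos [0.5821 0.2039 0.0908] yaw 147.61 tilt [0.0012 0.0004] F [0.3207 1.8838 4.5024] M [ 0.1747 -0.2844 -0.0007] w 0.0298 q [ 0.2299  0.6206  1.6993  0.0001  0.8204 -0.
shift [-0.0024 -0.0092  0.0306] turn z 0.06149094340628949
```

```bash
python3 -m inch '0 0 0 0 0 .25 -1;0 0 0 0 0 .25 -1' >/dev/null; python3 go.py|cut -c1-175; python3 -m inch '0 0 0 0 0 .25 -1' >/dev/null; python3 go.py|cut -c1-175;  python3 -m inch '0 0 0 0 0 .25 -1' >/dev/null; python3 go.py .5819 .2037 .09 147
```

```text
t 27.6 pos [0.5821 0.2039 0.0908] yaw 142.61 tilt [0.0013 0.0004] F [0.0073 0.146  5.0334] M [ 0.2057 -0.288   0.0309] w 0.0300 q [ 0.2299  0.6206  1.6992  0.0001  0.8204 -0.6
t 27.725 pos [0.5821 0.2039 0.0908] yaw 140.11 tilt [0.0013 0.0004] F [0.8314 0.7603 4.4751] M [ 0.1318 -0.3148 -0.0141] w 0.0296 q [ 0.2299  0.6206  1.6993  0.0001  0.8204 -0
t 27.85 pos [0.5821 0.2039 0.0908] yaw 137.61 tilt [0.0013 0.0004] F [0.569  0.6301 4.485 ] M [ 0.1427 -0.2967  0.0358] w 0.0298 q [ 0.2298  0.6206  1.6992  0.0001  0.8204 -0.6012]
shift [ 0.001  -0.0117  0.0317] turn z -0.938805539403026
```

```bash
python3 -m inch '0 -.008 0 0 0 .25 -1;0 0 0 0 0 .25 -1' >/dev/null; python3 go.py|cut -c1-155; python3 -m inch '0 0 0 0 0 .25 -1' >/dev/null; python3 go.py|cut -c1-155;  python3 -m inch '0 0 0 0 0 .25 -1' >/dev/null; python3 go.py|cut -c1-155
```

```text
t 28.1 pos [0.582  0.2038 0.0908] yaw 132.61 tilt [0.0013 0.0004] F [0.6588 0.4764 4.2785] M [ 0.1979 -0.3611  0.0238] w 0.0304 q [ 0.2297  0.6204  1.6997 
t 28.225 pos [0.5819 0.2038 0.0908] yaw 130.12 tilt [0.0012 0.0003] F [0.7324 0.4596 4.541 ] M [ 0.1033 -0.3453  0.0321] w 0.0296 q [ 0.2297  0.6204  1.699
t 28.35 pos [0.5819 0.2037 0.0908] yaw 127.61 tilt [0.0012 0.0002] F [-0.5744  0.7182  4.3509] M [ 0.0126 -0.2724  0.0106] w 0.0298 q [ 0.2296  0.6204  1.6
```

```bash
python3 -m inch '0 0 0 0 0 .25 -1' >/dev/null; python3 go.py|cut -c1-155; python3 -m inch '0 0 0 0 0 .25 -1' >/dev/null; python3 go.py .5818 .2036 .09 117
```

```text
t 28.475 pos [0.5818 0.2037 0.0907] yaw 125.12 tilt [0.001  0.0002] F [1.161  0.7103 3.6971] M [-0.0028 -0.2062  0.0353] w 0.0295 q [ 0.2296  0.6204  1.699
t 28.6 pos [0.5818 0.2036 0.0907] yaw 122.62 tilt [0.0008 0.0001] F [ 0.0553 -0.2906  3.6223] M [-0.0909 -0.1892  0.0569] w 0.0293 q [ 0.2296  0.6204  1.6999 -0.0001  0.8204 -0.3397]
shift [-0.0017 -0.0001  0.0292] turn z 0.5621915260442847
```

```bash
python3 -m inch '0 0 0 0 0 .2 -1' >/dev/null; python3 go.py|cut -c1-155; python3 -m inch '0 0 0 0 0 .2 -1' >/dev/null; python3 go.py
```

```text
t 28.725 pos [0.5817 0.2036 0.0907] yaw 120.63 tilt [0.0006 0.    ] F [-0.0951 -0.0548  6.068 ] M [-0.0863 -0.1247  0.0567] w 0.0297 q [ 0.2296  0.6205  1.
t 28.85 pos [0.5816 0.2036 0.0906] yaw 118.63 tilt [ 0.0004 -0.0001] F [-0.2163 -0.4788  5.1914] M [-0.1081 -0.0676  0.1235] w 0.0300 q [ 0.2296  0.6205  1.7001 -0.0002  0.8206 -0.2699]
```

```bash
python3 -m inch '0 0 0 0 0 .2 -1' >/dev/null; python3 go.py|cut -c1-155; python3 -m inch '0 0 0 0 0 .2 -1' >/dev/null; python3 go.py
```

```text
t 28.975 pos [0.5815 0.2035 0.0906] yaw 116.63 tilt [ 0.0002 -0.0002] F [-0.9445 -0.4912  4.7962] M [-0.2081 -0.0223  0.1213] w 0.0300 q [ 0.2296  0.6205  
t 29.1 pos [0.5815 0.2035 0.0905] yaw 114.64 tilt [ 0.     -0.0002] F [ 0.0236 -0.2444  6.1772] M [-0.2037  0.052   0.1429] w 0.0298 q [ 0.2296  0.6205  1.7003 -0.0003  0.8208 -0.2002]
```

```bash
python3 -m inch '0 0 0 0 0 .2 -1' >/dev/null; python3 go.py|cut -c1-155; python3 -m inch '0 0 0 0 0 .2 -1' >/dev/null; python3 go.py
```

```text
t 29.225 pos [0.5814 0.2035 0.0905] yaw 112.64 tilt [-0.0001 -0.0003] F [-1.1143 -0.1994  5.6445] M [-0.2449 -0.0168  0.2086] w 0.0298 q [ 0.2296  0.6205  
t 29.35 pos [0.5814 0.2035 0.0905] yaw 110.64 tilt [-0.0002 -0.0003] F [-0.4722 -1.3572  4.8439] M [-0.1995  0.0425  0.2002] w 0.0301 q [ 0.2296  0.6205  1.7004 -0.0004  0.8209 -0.1304]
```

```bash
python3 -m inch '0 0 0 0 0 .15 -1;0 0 0 0 0 .15 -1' >/dev/null; python3 go.py .5816 .2036 .09 110
```

```text
t 29.6 pos [0.5814 0.2035 0.0904] yaw 107.65 tilt [-0.0003 -0.0003] F [-0.9006 -0.3725  4.6157] M [-0.2266 -0.0131  0.2037] w 0.0296 q [ 0.2296  0.6207  1.7004 -0.0003  0.8209 -0.0782]
shift [0.0013 0.0099 0.0173] turn z -0.23493536417523728
```

```bash
python3 - <<'E'
from h import *
s=camera("side")["frame"][:,:,::-1]
cv2.imwrite("pics/s2.png",cv2.resize(s[190:280,180:300],(800,600),interpolation=cv2.INTER_CUBIC))
E
```

```text
(no output)
```

View pics/s2.png

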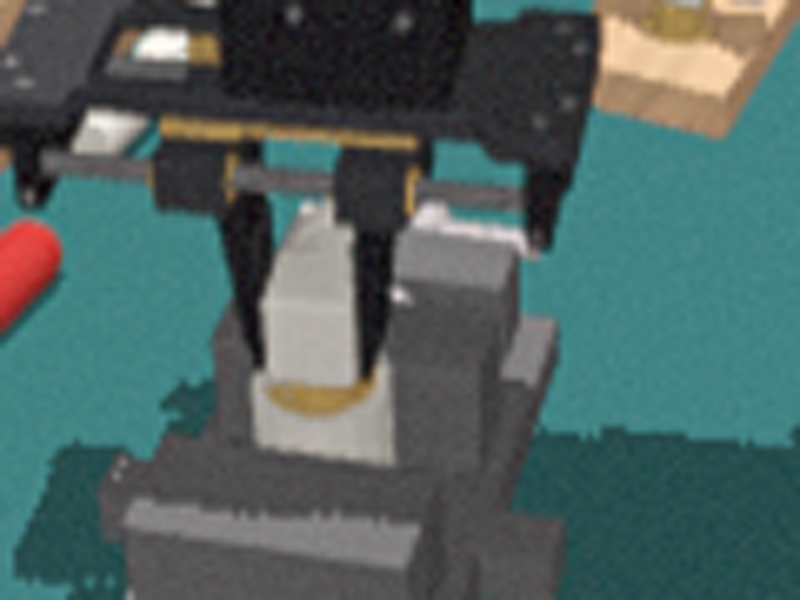

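The elbow has turned with the fingers, flat sides in the pads at about (225,240), and sits upright in the socket. I carry on turning and watch the torque.

```bash
python3 -m inch '0 0 0 0 0 .15 -1;0 0 0 0 0 .15 -1' >/dev/null; python3 go.py
```

```text
t 29.9 pos [0.5814 0.2035 0.0904] yaw 104.66 tilt [-0.0002 -0.0002] F [-0.7083 -0.0636  5.1603] M [-0.2751  0.0884  0.252 ] w 0.0300 q [ 0.2296  0.6207  1.7004 -0.0002  0.8207 -0.026 ]
```

```bash
python3 -m inch '0 0 0 0 0 .15 -1;0 0 0 0 0 .15 -1' >/dev/null; python3 go.py
```

```text
t 30.15 pos [0.5815 0.2036 0.0904] yaw 101.62 tilt [-0.0001 -0.0002] F [-1.1693 -1.002   3.6879] M [-0.2843  0.1535  0.3094] w 0.0297 q [ 0.2297  0.6208  1.7003 -0.0003  0.8206  0.027 ]
```

```bash
python3 -m inch '0 0 0 0 0 .15 -1' >/dev/null; python3 go.py|cut -c1-150; python3 -m inch '0 0 0 0 0 .15 -1' >/dev/null; python3 go.py; python3 -m inch '0 0 0 0 0 0 -1' >/dev/null; python3 go.py|cut -c1-150
```

```text
t 30.275 pos [0.5814 0.2035 0.0903] yaw 100.11 tilt [-0.0002 -0.0002] F [-0.8232 -2.1593  3.3609] M [-0.207   0.0739  0.4144] w 0.0297 q [ 0.2296  0.6
t 30.4 pos [0.5814 0.2036 0.0902] yaw 98.61 tilt [-0.0004 -0.0002] F [-1.0738 -0.2748  3.3138] M [-0.2414  0.2042  0.3373] w 0.0296 q [ 0.2297  0.621   1.7004 -0.0002  0.8206  0.0795]
t 30.525 pos [0.5814 0.2035 0.0902] yaw 98.66 tilt [-0.0004 -0.0001] F [-2.5221  0.0894  3.3555] M [-0.2973  0.2397  0.13  ] w 0.0298 q [ 0.2296  0.62
```

```bash
python3 -m inch '0 0 0 0 0 .3 -1' >/dev/null; python3 go.py; python3 -m inch '0 0 0 0 0 0 -1' >/dev/null; python3 go.py|cut -c1-150
```

```text
t 30.65 pos [0.5813 0.2035 0.0902] yaw 95.66 tilt [-0.0007 -0.0003] F [-1.3309 -0.2609  3.0267] M [-0.3286  0.2832  0.4674] w 0.0295 q [ 0.2296  0.621   1.7006 -0.0002  0.8208  0.1309]
t 30.775 pos [0.5813 0.2035 0.0901] yaw 95.70 tilt [-0.0007 -0.0001] F [-2.9374 -0.5001  2.1912] M [-0.3532  0.3281 -0.0364] w 0.0305 q [0.2296 0.6211
```

```bash
python3 -m inch '0 0 0 0 0 .15 -1;0 0 0 0 0 .1 -1' >/dev/null; python3 go.py; python3 -m inch '0 0 0 0 0 0 -1' >/dev/null; python3 go.py|cut -c1-150
```

```text
t 31.025 pos [0.5812 0.2035 0.0902] yaw 93.17 tilt [-0.0007 -0.0004] F [-3.7042 -0.3794  2.2716] M [-0.3023  0.5009  0.5001] w 0.0301 q [ 0.2297  0.621   1.7006 -0.0003  0.8208  0.1746]
t 31.15 pos [0.5812 0.2035 0.0902] yaw 93.19 tilt [-0.0007 -0.0003] F [-2.2333 -1.4205  1.0219] M [-0.3361  0.5384  0.2556] w 0.0300 q [ 0.2297  0.621
```

```bash
python3 -m inch '0 0 0 0 0 0 .3;0 0 0 0 0 0 .3;0 0 0 0 0 0 .3;0 0 0 0 0 0 .3'; python3 -m inch '0 0 -.3 0 0 0 .3;0 0 -.8 0 0 0 .3;0 0 -1 0 0 0 .3;0 0 -1 0 0 0 .3;0 0 -1 0 0 0 .3;0 0 -1 0 0 0 .3;0 0 -1 0 0 0 .3'; python3 -m inch '-.5 -1 0 0 0 0 .3;-.5 -1 0 0 0 0 .3;-.5 -1 0 0 0 0 .3;-.5 -1 0 0 0 0 .3;-.5 -1 0 0 0 0 .3;-.5 -1 0 0 0 0 .3;-.5 -1 0 0 0 0 .3;0 0 0 0 0 0 .3'; python3 - <<'E'
from h import *
t=camera("top")["frame"][:,:,::-1];s=camera("side")["frame"][:,:,::-1]
r=lambda im,x,y:cv2.resize(im[y:y+90,x:x+60],(400,600),interpolation=cv2.INTER_CUBIC)
cv2.imwrite("pics/f.png",np.hstack([r(t,177,160),r(s,200,190)]))
E
```

```text
t: 31.65
position: [0.5816, 0.2036, 0.0904]
eef_rot: [0.687, 0.727, 0.0, 0.0]
contact_force: [0.4, 0.4, 0.4]
grip_width: 0.0603
finger_force: 0.0
t: 32.52
position: [0.5815, 0.2036, 0.2443]
eef_rot: [0.687, 0.727, 0.0, 0.0]
contact_force: [0.9, -0.1, -0.1]
grip_width: 0.0615
finger_force: 0.0
t: 33.52
position: [0.4107, 0.106, 0.2437]
eef_rot: [0.687, 0.726, 0.0, 0.0]
contact_force: [1.2, -0.3, 1.1]
grip_width: 0.062
finger_force: 0.0
```

View pics/f.png

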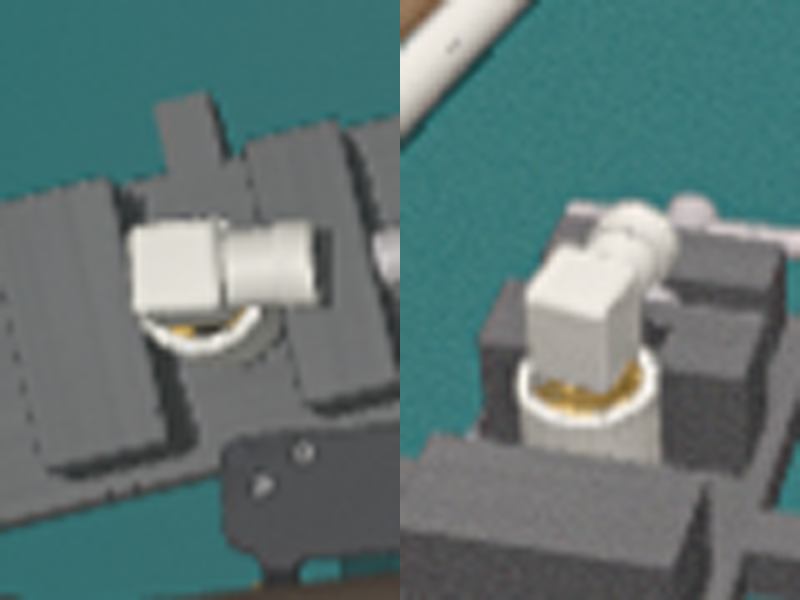

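The elbow stands upright in the socket: body at about (203,200) in the top view, outlet to the right at about -87°, matching the tool's last angle, so it did not spring back. The gripper is clear, so I hand in.

```bash
python3 -c "
from bench import *
print(hand_in())"
```

```text
the job is handed in; nothing more can be done
None
```

I screwed the elbow into the vise socket, released it upright and handed the job in at about 34 s; I stopped at about 0.5 N m, which fits 15° past first tightness, but the onset was gradual, so it could be nearer 28° (an estimated 37 N, under the 50 N limit).

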